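Load the wheel-drying tray and wind the lamp timer

TASK

Get the painted toy wheels drying: clear every wooden offcut out of the black tray into the grey scrap bin, and lay exactly four of the five red wheels flat on the tray's floor side by side, leaving the fifth on the open bench. Only when the tray is ready, wind the timer's brass key clockwise, in part turns, until it comes up against its stop, and only then push the red start lever right over, away from you. Leave the other things on the bench where they are.

Things in the scene. Friction and masses are not known exactly. Their poses are not given: they have to be found in the camera images.
- tray: the black steel drying tray, fixed to the bench: open-topped, 160 (x) by 240 (y) mm outside, walls 4 mm thick and 25 mm high, floor 4 mm thick. Origin under its centre, at bench level
- bin: the grey plastic scrap bin, fixed, open-topped: 170 x 170 mm outside, 80 mm high, walls and floor 4 mm. Origin under its centre, at bench level. It stands on one side of the tray, the timer on the other; which is which varies
- timer: the lamp's clockwork timer, fixed: a blue box 130 (x) by 200 (y) mm and 70 mm high with the winding key (at its local y = +45 mm) and the start lever (at its local y = -65 mm) on top. Origin under its centre, at bench level; x points away from the robot
- key_grip (a point): the place to grip the brass winding key: on its upright axis, 100 mm above the bench, 14 mm below the key's top. The key's wings are one upright plate 44 mm wide (along this point's x, which turns with the key), 10 mm thick (y) and 30 mm high, on a 14 mm stem over the timer's top; one wing has a white stripe on its upper edge
- key (a joint): turn of the winding key in rad: grows clockwise seen from above, 0 run down, 7.0 fully wound (1.1 turns), where it meets a firm stop. A spring pulls against it (0.008 N m per rad) and a clicking friction of 0.07 N m holds it wherever it is let go. It starts anywhere from 0.1 to 1.3
- start (a joint): the start lever in rad: 0 leaning to the robot's side (the timer's -x; off), 1.0 leaning fully away (the timer's +x; on). It stays where it is put; about 1.5 N at its tip moves it. It swings about a line along the timer's y through a pivot 92 mm above the bench
- start_tip (a point): centre of the red ball, 26 mm across, on the end of the start lever, 50 mm from the lever's pivot; it moves with the lever
- wheel1: a toy wheel: red solid disc, 40 mm across, 20 mm thick, white hub with a black dot on both faces, about 30 g. Origin at its centre, z along its axle. One of five alike, lying flat on the bench at the start, in front of the tray
- wheel2: a toy wheel: red solid disc, 40 mm across, 20 mm thick, white hub with a black dot on both faces, about 30 g. Origin at its centre, z along its axle. One of five alike, lying flat on the bench at the start, in front of the tray
- wheel3: a toy wheel: red solid disc, 40 mm across, 20 mm thick, white hub with a black dot on both faces, about 30 g. Origin at its centre, z along its axle. One of five alike, lying flat on the bench at the start, in front of the tray
- wheel4: a toy wheel: red solid disc, 40 mm across, 20 mm thick, white hub with a black dot on both faces, about 30 g. Origin at its centre, z along its axle. One of five alike, lying flat on the bench at the start, in front of the tray
- wheel5: a toy wheel: red solid disc, 40 mm across, 20 mm thick, white hub with a black dot on both faces, about 30 g. Origin at its centre, z along its axle. One of five alike, lying flat on the bench at the start, in front of the tray
- offcut1: a pale wooden offcut, 22 (x) by 48 (y) by 16 (z) mm, about 20 g, lying loose in the tray at the start; origin at its centre. One to three are there, the others are absent (None)
- offcut2: a pale wooden offcut, 22 (x) by 48 (y) by 16 (z) mm, about 20 g, lying loose in the tray at the start; origin at its centre. One to three are there, the others are absent (None)
- offcut3: a pale wooden offcut, 22 (x) by 48 (y) by 16 (z) mm, about 20 g, lying loose in the tray at the start; origin at its centre. One to three are there, the others are absent (None)
- glue: bystander: white glue bottle, 56 mm across, 150 mm high, loose; origin under its centre
- paint_tin: bystander: paint tin, 72 mm across, 85 mm high, loose; origin under its centre
- tape: bystander: yellow tape measure, 65 x 35 mm, 60 mm high, loose; origin under its centre
- sander: bystander: cork and wood sanding block, 60 x 100 mm, 38 mm high, loose; origin under its centre
- screw_jar: bystander: glass jar with a steel lid, 64 mm across, 75 mm high, loose; origin under its centre
- square: bystander: a joiner's try square lying flat near the robot, stock 20 x 110 mm, 16 mm thick, steel blade 30 mm wide reaching 160 mm along its x; origin under the middle of the stock
Mind the look-alikes: they are no part of the job. What is shaped like the offcut1 but green or orange is not meant. What is shaped like the wheel3 but blue is not meant.

How it is judged (in metres and radians):
On the way, in this order (a step that is already met when the one before it is completed fails the run):
1. all offcuts are in the scrap bin and exactly four wheels lie flat in the tray, the fifth on the bench (((height (world z) of wheel1 between 0 and 0.03 m and not (x of wheel1 in the frame of tray between -0.098 and 0.098 m and y of wheel1 in the frame of tray between -0.138 and 0.138 m) and not (x of wheel1 in the frame of bin between -0.085 and 0.085 m and y of wheel1 in the frame of bin between -0.085 and 0.085 m) and (x of wheel2 in the frame of tray between -0.062 and 0.062 m and y of wheel2 in the frame of tray between -0.102 and 0.102 m and z of wheel2 in the frame of tray between 0.008 and 0.021 m and angle between the z axis of wheel2 and the z axis of tray, either way round below 0.15 rad) and (x of wheel3 in the frame of tray between -0.062 and 0.062 m and y of wheel3 in the frame of tray between -0.102 and 0.102 m and z of wheel3 in the frame of tray between 0.008 and 0.021 m and angle between the z axis of wheel3 and the z axis of tray, either way round below 0.15 rad) and (x of wheel4 in the frame of tray between -0.062 and 0.062 m and y of wheel4 in the frame of tray between -0.102 and 0.102 m and z of wheel4 in the frame of tray between 0.008 and 0.021 m and angle between the z axis of wheel4 and the z axis of tray, either way round below 0.15 rad) and (x of wheel5 in the frame of tray between -0.062 and 0.062 m and y of wheel5 in the frame of tray between -0.102 and 0.102 m and z of wheel5 in the frame of tray between 0.008 and 0.021 m and angle between the z axis of wheel5 and the z axis of tray, either way round below 0.15 rad)) or (height (world z) of wheel2 between 0 and 0.03 m and not (x of wheel2 in the frame of tray between -0.098 and 0.098 m and y of wheel2 in the frame of tray between -0.138 and 0.138 m) and not (x of wheel2 in the frame of bin between -0.085 and 0.085 m and y of wheel2 in the frame of bin between -0.085 and 0.085 m) and (x of wheel1 in the frame of tray between -0.062 and 0.062 m and y of wheel1 in the frame of tray between -0.102 and 0.102 m and z of wheel1 in the frame of tray between 0.008 and 0.021 m and angle between the z axis of wheel1 and the z axis of tray, either way round below 0.15 rad) and (x of wheel3 in the frame of tray between -0.062 and 0.062 m and y of wheel3 in the frame of tray between -0.102 and 0.102 m and z of wheel3 in the frame of tray between 0.008 and 0.021 m and angle between the z axis of wheel3 and the z axis of tray, either way round below 0.15 rad) and (x of wheel4 in the frame of tray between -0.062 and 0.062 m and y of wheel4 in the frame of tray between -0.102 and 0.102 m and z of wheel4 in the frame of tray between 0.008 and 0.021 m and angle between the z axis of wheel4 and the z axis of tray, either way round below 0.15 rad) and (x of wheel5 in the frame of tray between -0.062 and 0.062 m and y of wheel5 in the frame of tray between -0.102 and 0.102 m and z of wheel5 in the frame of tray between 0.008 and 0.021 m and angle between the z axis of wheel5 and the z axis of tray, either way round below 0.15 rad)) or (height (world z) of wheel3 between 0 and 0.03 m and not (x of wheel3 in the frame of tray between -0.098 and 0.098 m and y of wheel3 in the frame of tray between -0.138 and 0.138 m) and not (x of wheel3 in the frame of bin between -0.085 and 0.085 m and y of wheel3 in the frame of bin between -0.085 and 0.085 m) and (x of wheel1 in the frame of tray between -0.062 and 0.062 m and y of wheel1 in the frame of tray between -0.102 and 0.102 m and z of wheel1 in the frame of tray between 0.008 and 0.021 m and angle between the z axis of wheel1 and the z axis of tray, either way round below 0.15 rad) and (x of wheel2 in the frame of tray between -0.062 and 0.062 m and y of wheel2 in the frame of tray between -0.102 and 0.102 m and z of wheel2 in the frame of tray between 0.008 and 0.021 m and angle between the z axis of wheel2 and the z axis of tray, either way round below 0.15 rad) and (x of wheel4 in the frame of tray between -0.062 and 0.062 m and y of wheel4 in the frame of tray between -0.102 and 0.102 m and z of wheel4 in the frame of tray between 0.008 and 0.021 m and angle between the z axis of wheel4 and the z axis of tray, either way round below 0.15 rad) and (x of wheel5 in the frame of tray between -0.062 and 0.062 m and y of wheel5 in the frame of tray between -0.102 and 0.102 m and z of wheel5 in the frame of tray between 0.008 and 0.021 m and angle between the z axis of wheel5 and the z axis of tray, either way round below 0.15 rad)) or (height (world z) of wheel4 between 0 and 0.03 m and not (x of wheel4 in the frame of tray between -0.098 and 0.098 m and y of wheel4 in the frame of tray between -0.138 and 0.138 m) and not (x of wheel4 in the frame of bin between -0.085 and 0.085 m and y of wheel4 in the frame of bin between -0.085 and 0.085 m) and (x of wheel1 in the frame of tray between -0.062 and 0.062 m and y of wheel1 in the frame of tray between -0.102 and 0.102 m and z of wheel1 in the frame of tray between 0.008 and 0.021 m and angle between the z axis of wheel1 and the z axis of tray, either way round below 0.15 rad) and (x of wheel2 in the frame of tray between -0.062 and 0.062 m and y of wheel2 in the frame of tray between -0.102 and 0.102 m and z of wheel2 in the frame of tray between 0.008 and 0.021 m and angle between the z axis of wheel2 and the z axis of tray, either way round below 0.15 rad) and (x of wheel3 in the frame of tray between -0.062 and 0.062 m and y of wheel3 in the frame of tray between -0.102 and 0.102 m and z of wheel3 in the frame of tray between 0.008 and 0.021 m and angle between the z axis of wheel3 and the z axis of tray, either way round below 0.15 rad) and (x of wheel5 in the frame of tray between -0.062 and 0.062 m and y of wheel5 in the frame of tray between -0.102 and 0.102 m and z of wheel5 in the frame of tray between 0.008 and 0.021 m and angle between the z axis of wheel5 and the z axis of tray, either way round below 0.15 rad)) or (height (world z) of wheel5 between 0 and 0.03 m and not (x of wheel5 in the frame of tray between -0.098 and 0.098 m and y of wheel5 in the frame of tray between -0.138 and 0.138 m) and not (x of wheel5 in the frame of bin between -0.085 and 0.085 m and y of wheel5 in the frame of bin between -0.085 and 0.085 m) and (x of wheel1 in the frame of tray between -0.062 and 0.062 m and y of wheel1 in the frame of tray between -0.102 and 0.102 m and z of wheel1 in the frame of tray between 0.008 and 0.021 m and angle between the z axis of wheel1 and the z axis of tray, either way round below 0.15 rad) and (x of wheel2 in the frame of tray between -0.062 and 0.062 m and y of wheel2 in the frame of tray between -0.102 and 0.102 m and z of wheel2 in the frame of tray between 0.008 and 0.021 m and angle between the z axis of wheel2 and the z axis of tray, either way round below 0.15 rad) and (x of wheel3 in the frame of tray between -0.062 and 0.062 m and y of wheel3 in the frame of tray between -0.102 and 0.102 m and z of wheel3 in the frame of tray between 0.008 and 0.021 m and angle between the z axis of wheel3 and the z axis of tray, either way round below 0.15 rad) and (x of wheel4 in the frame of tray between -0.062 and 0.062 m and y of wheel4 in the frame of tray between -0.102 and 0.102 m and z of wheel4 in the frame of tray between 0.008 and 0.021 m and angle between the z axis of wheel4 and the z axis of tray, either way round below 0.15 rad))) and x of offcut1 in the frame of bin between -0.083 and 0.083 m and y of offcut1 in the frame of bin between -0.083 and 0.083 m and z of offcut1 in the frame of bin between 0 and 0.065 m and x of offcut2 in the frame of bin between -0.083 and 0.083 m and y of offcut2 in the frame of bin between -0.083 and 0.083 m and z of offcut2 in the frame of bin between 0 and 0.065 m and x of offcut3 in the frame of bin between -0.083 and 0.083 m and y of offcut3 in the frame of bin between -0.083 and 0.083 m and z of offcut3 in the frame of bin between 0 and 0.065 m), for 0.2 s.
2. the key is wound up to its stop (above 6.6 rad) (value of joint key above 6.6 rad), for 0.2 s.
3. the start lever is over (above 0.8 rad) (value of joint start above 0.8 rad), for 0.2 s.
At the end, for the whole second after the job is handed in: Every offcut present lies in the scrap bin; exactly four wheels lie flat (within 0.15 rad) on the tray's floor, none stacked; the fifth lies on the bench, neither in the tray nor in the bin; the key stands above 6.6 rad and the start lever above 0.8 rad; everything is at rest (all of step 1 and value of joint key above 6.6 rad and value of joint start above 0.8 rad and linear speed of each of wheel1, wheel2, wheel3, wheel4, wheel5, offcut1, offcut2, offcut3 below 0.03 m/s); the robot touches nothing.
It fails at once if a bystander (glue, tin, tape measure, sanding block, jar, try square) is shifted by more than 4 cm or tipped over (distance of any of glue, paint_tin, tape, sander, screw_jar, square from where it was at the start of the episode above 0.04 m or angle between any of glue, paint_tin, tape, sander, screw_jar, square's own z axis and vertical above 0.6 rad).
Of offcut1, offcut2, offcut3 only 1 to 3 are there at a start; the rules pass over those that are not, and their reading is None.
At some moment in a run one of wheel1, wheel2, wheel3, wheel4, wheel5 may be knocked a few centimetres aside while the robot is not near it.
Once in a run the grip may slacken for a moment while it holds something.
It also fails if it takes over 210 s, if anything falls off the work surface, if the arm or the gripper's body presses on something with over 40 N, if the wrist force passes 120 N, or if a joint passes its speed limit or range.

ROBOT

A 6-joint arm with a two-finger parallel gripper is mounted at the origin on the work surface. World frame = base frame: x ahead of the robot, y to its left, z up, the work surface at z = 0. Lengths are in m, angles in degrees, forces in N, time in s.
With the tool pointing down it reaches from about 0.375 to 0.75 m from the base axis. Payload 9 kg.
Tool frame: the origin (TCP) lies where the fingers leave the gripper's body, on its centre line; the fingertips stand 73 mm ahead of it and the grasp point (between the pads) lies 54 mm ahead of it (robot.tip_reach is the distance from the TCP to the fingertips, in m); z points along the fingers, y is the line along which they close (so a half turn about z gives the same grasp; the last joint's range is limited). The gripper opens to 85 mm and grips with 20 to 120 N. Pads are 22 mm wide; open, the fingers measure 114 mm over their backs; the gripper's body (76 mm by 85 mm) begins 54 mm behind the grasp point. The pads swing forward as they close: fully open they stand 13 mm farther back than shut.
Start: joints at [-76.988, 5.964, 5.575, 89.605, 0, 77.527], TCP at [0.258, -0.542, 0.304] pointing down, gripper open.
Joint ranges: [-171.21, 171.21], [-48.23, 106.86], [-62.78, 66.21], [-105.2, 120.99], [-86.42, 89.51], [-180, 180]. Speed limits (degrees/s): [127.2, 127.2, 147.25, 180, 180, 180].

INTERFACE

Orientations are given as [roll, pitch, yaw] about the fixed x, y, z axes, in that order (R = Rz(yaw) Ry(pitch) Rx(roll)).
In Python, from plant import robot gives the robot as it stands. Calls block until the motion is done:
- robot.move_pose(position, orientation): joint-space move of the TCP to a pose.
- robot.line_to(position, vel=0.15, rotation=None, guard=None): straight line of the TCP; rotation=None keeps the orientation; vel is the mean speed in m/s. With guard (N) it stops when the force on the tool has changed by that much, and returns True; else False.
- robot.goto_joints(angles): joint-space move.
- robot.set_gripper(opening): finger opening in m; the grip force is fixed at half the most; returns when the fingers have stopped.
- robot.pause(seconds).
- robot.ik(position, orientation): joint angles nearest the present ones, or None.
- robot.observe(): the state.
- robot.grab_frame(name): name is "side" or "top"; returns the picture (400x640x3 uint8, blue, green, red); there is no depth.
- robot.get_calibration(name): a dict with "vertical_fov" (degrees; the focal length in pixels is half the picture's height over the tangent of half this angle, whatever the lens; pixels are square), "cx", "cy" (the principal point, pixels), "k1" (the pictures are not rectified: a ray, as slopes to the right and down, at radius r is drawn at 1 + k1 r^2 times it, then the intrinsics apply), "rvec" (rotation vector, rad) and "tvec" (3), from world to camera coordinates, as OpenCV has them. Camera axes: x right, y down, z forward; pixel columns grow to the right and rows downward; lengths in m; the calibration is good to about 2 mm. A picture is of the moment at which its call begins. get_calibration takes no time and is no camera call.
A pose or a line that the arm cannot do raises robot.IKError and nothing moves.
- robot.job_done(): hands the job in; it is judged then, once.
The state is a dict: "time": time; "q": joint angles; "qvel": joint speeds; "joint_torque": joint torques, N m; "tool_pos": TCP position; "tcp_rot": TCP orientation; "ft_force": force on the tool from outside, world axes, zero at the start; "torque": the same for the moment, N m; "gripper_width": finger opening in m; "gripper_force": force on a finger pad.
Only numpy, scipy, OpenCV 4.12 (cv2) and the standard library are available. Lean on these libraries where they do the work, as an engineer would, in place of code of your own. Each camera call takes 0.05 s, during which the arm holds its last target. There are 200 camera calls.

## Working session

There is one attempt and no reset: what is moved stays moved. The work goes in short steps, each a Python script; the robot and the scene stay as the last script left them, time stands still between calls to the robot, and variables do not carry over. Pictures are saved under pics/ and viewed, at most 14 in all, crops included, and the job is handed in when it is done.

```bash
mkdir -p pics; ls; cat > h.py <<'E'
import numpy as np, cv2
from plant import robot
def cal(n):
    c=robot.get_calibration(n); f=200/np.tan(np.radians(c["vertical_fov"])/2)
    R=cv2.Rodrigues(np.array(c["rvec"],float))[0]; t=np.array(c["tvec"],float).ravel()
    return c,f,R,t
def pix2w(n,u,v,z):
    c,f,R,t=cal(n); d=np.array([(u-c["cx"])/f,(v-c["cy"])/f]); s=d.copy()
    for _ in range(30): s=d/(1+c["k1"]*(s@s))
    r=R.T@np.array([s[0],s[1],1]); o=-R.T@t
    return o+r*(z-o[2])/r[2]
def w2pix(n,p):
    c,f,R,t=cal(n); q=R@np.array(p,float)+t; s=q[:2]/q[2]; s=s*(1+c["k1"]*(s@s))
    return s*f+[c["cx"],c["cy"]]
E
python3 - <<'E'
from h import *
for n in("top","side"):
    im=robot.grab_frame(n); cv2.imwrite(f"pics/{n}0.png",im)
    c,f,R,t=cal(n); print(n,c,f,-R.T@t)
print(robot.observe())
E
```

```text
pics
top {'vertical_fov': 46.971206095294775, 'cx': 314.6969742936941, 'cy': 196.6540418934829, 'k1': -0.11095459434587233, 'rvec': array([ 2.23180896, -2.176217  ,  0.04096781]), 'tvec': array([0.00432722, 0.52619426, 1.47276419])} 460.284758783903 [0.47307004 0.01918352 1.49056037]
side {'vertical_fov': 55.54930236340432, 'cx': 320.60391308502165, 'cy': 209.82049175629263, 'k1': -0.011257777884700107, 'rvec': array([ 0.73775765, -2.6405861 ,  1.03874194]), 'tvec': array([0.46980271, 0.25043825, 0.79142023])} 379.74088799516716 [0.20651945 0.54645199 0.75400253]
{'time': 0.1, 'q': array([-7.69898188e+01,  5.99429790e+00,  5.53234930e+00,  8.96037059e+01,
       -7.76215076e-04,  7.75256065e+01]), 'qvel': array([ 0.00974564, -0.06706407,  0.09951884, -0.025422  , -0.11348882,
       -0.02558724]), 'joint_torque': array([ 6.63839703e-03, -5.58208823e+01,  5.04719388e+01,  1.31447983e-02,
       -2.42313454e-04,  5.77218913e-06]), 'tool_pos': array([ 0.2581092 , -0.54141973,  0.30321723]), 'tcp_rot': array([-1.79935728e+02, -1.34237010e-02,  2.54845676e+01]), 'ft_force': array([ 0.15894414, -0.22955357, -0.7775754 ]), 'torque': array([ 0.0021885 , -0.03714281, -0.02801959]), 'gripper_force': 0.0, 'gripper_width': 0.08537092804946166}
```

View pics/top0.png

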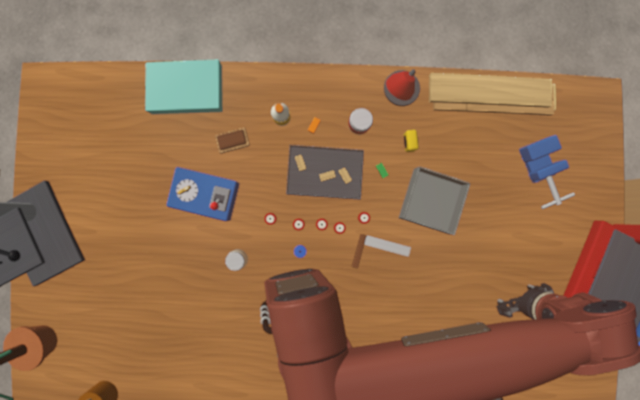

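View pics/side0.png

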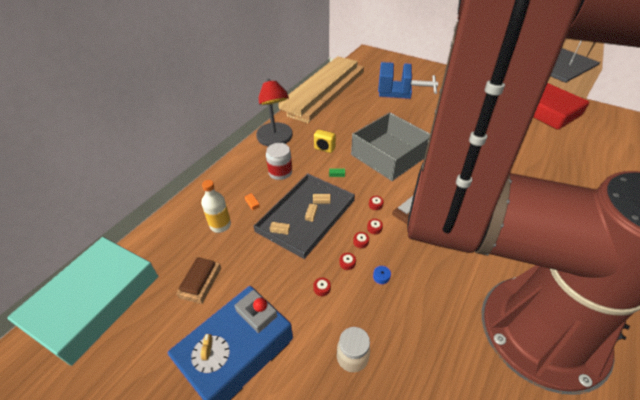

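Top view: timer on the left (~203,194), bin on the right (~435,201), tray (~326,172) with three offcuts (300,162), (327,176), (345,175). The five red wheels run along y≈217–228, and the jar sits at (235,260). The orange, green and blue items are decoys.

```bash
cat > see.py <<'E'
from h import *
def blobs(im,lo,hi,amin,amax):
    hsv=cv2.cvtColor(im,cv2.COLOR_BGR2HSV); m=cv2.inRange(hsv,np.array(lo),np.array(hi))
    if lo[0]==0 and hi[0]<=12 and lo[1]>=120: m|=cv2.inRange(hsv,np.array([170,lo[1],lo[2]]),np.array([180,255,255]))
    cs,_=cv2.findContours(m,cv2.RETR_EXTERNAL,cv2.CHAIN_APPROX_NONE)
    return [c for c in cs if amin<=cv2.contourArea(c)<=amax]
def wheels(n="top"):
    im=robot.grab_frame(n); out=[]
    for c in blobs(im,(0,150,60),(8,255,255),35,300):
        (u,v),(w,h),_=cv2.minAreaRect(c)
        if max(w,h)<(20 if n=="side" else 17): out.append((np.round(pix2w(n,u,v,.02)[:2],4),round(u),round(v),round(w,1),round(h,1)))
    return out
def offcuts(box,z=.02):
    im=robot.grab_frame("top"); m=np.zeros_like(im); x0,y0,x1,y1=box; m[y0:y1,x0:x1]=im[y0:y1,x0:x1]; out=[]
    for c in blobs(m,(10,50,120),(28,200,255),25,200):
        r=cv2.minAreaRect(c); b=cv2.boxPoints(r)
        e=b[1]-b[0] if np.linalg.norm(b[1]-b[0])>np.linalg.norm(b[2]-b[1]) else b[2]-b[1]
        p=pix2w("top",*r[0],z); q=pix2w("top",*(np.array(r[0])+e),z); d=q-p
        out.append((np.round(p[:2],4),round(np.degrees(np.arctan2(d[1],d[0]))%180,1),np.round(r[1],1)))
    return out
E
python3 - <<'E'
from see import *
print("W top",*wheels(),sep="\n"); print("W side",*wheels("side"),sep="\n")
print("O",*offcuts((288,148,362,197)),sep="\n")
im=cv2.imread("pics/top0.png"); 
# large objects
hsv=cv2.cvtColor(im,cv2.COLOR_BGR2HSV)
def rect(m,z,tag):
    m=cv2.morphologyEx(m,cv2.MORPH_CLOSE,np.ones((9,9),np.uint8))
    cs,_=cv2.findContours(m,cv2.RETR_EXTERNAL,cv2.CHAIN_APPROX_NONE); c=max(cs,key=cv2.contourArea)
    b=cv2.boxPoints(cv2.minAreaRect(c)); w=np.array([pix2w("top",*p,z)[:2] for p in b])
    e=[w[1]-w[0],w[2]-w[1]]; print(tag,"c",w.mean(0).round(4),"sides",[(round(np.linalg.norm(x),3),round(np.degrees(np.arctan2(x[1],x[0])),1)) for x in e])
def roi(x0,y0,x1,y1,m):
    o=np.zeros_like(m); o[y0:y1,x0:x1]=m[y0:y1,x0:x1]; return o
rect(roi(275,138,375,208,cv2.inRange(hsv,(0,0,0),(180,90,100))),.025,"tray")
rect(roi(390,160,480,240,cv2.inRange(hsv,(0,0,0),(180,70,255))),.08,"bin")
rect(roi(155,155,250,230,cv2.inRange(hsv,(100,120,40),(125,255,255))),.07,"timer")
S=cv2.imread("pics/side0.png")
a=cv2.resize(im[160:225,160:245],None,fx=4.6,fy=4.6,interpolation=cv2.INTER_CUBIC); b=cv2.resize(S[280:400,165:300],None,fx=2.9,fy=2.9,interpolation=cv2.INTER_CUBIC)
h=max(a.shape[0],b.shape[0]); pad=lambda x:cv2.copyMakeBorder(x,0,h-x.shape[0],0,0,cv2.BORDER_CONSTANT)
cv2.imwrite("pics/timer.png",np.hstack([pad(a),pad(b)])); print(a.shape,b.shape)
E
```

```text
W top
(array([ 0.429, -0.064]), 340, 228, 11.0, 11.0)
(array([ 0.4404, -0.0063]), 322, 224, 11.0, 11.0)
(array([0.4385, 0.0671]), 298, 224, 11.0, 11.0)
(array([0.4537, 0.1587]), 270, 218, 11.3, 11.3)
(array([ 0.4628, -0.1401]), 364, 218, 11.0, 11.0)
W side
(array([0.5396, 0.2701]), 260, 304, 13.0, 13.0)
(array([0.4485, 0.1629]), 322, 286, 19.0, 17.0)
(array([0.4339, 0.0718]), 347, 260, 17.0, 16.0)
(array([ 0.4357, -0.0007]), 360, 240, 15.0, 15.0)
(array([ 0.4262, -0.0595]), 374, 226, 15.0, 15.0)
(array([ 0.4605, -0.1363]), 376, 202, 14.0, 15.0)
O
(array([ 0.5951, -0.0193]), np.float64(109.9), array([ 8.5, 16.4]))
(array([ 0.5967, -0.0765]), np.float64(27.9), array([16.1,  8.9]))
(array([0.6349, 0.0678]), np.float64(19.9), array([16.1,  8.5]))
tray c [ 0.6066 -0.0122] sides [(np.float64(0.153), np.float64(-2.3)), (np.float64(0.233), np.float64(-92.4))]
bin c [ 0.5225 -0.3532] sides [(np.float64(0.169), np.float64(-16.6)), (np.float64(0.183), np.float64(-105.7))]
timer c [0.5246 0.3711] sides [(np.float64(0.121), np.float64(-12.2)), (np.float64(0.191), np.float64(-102.6))]
(299, 391, 3) (348, 392, 3)
```

View pics/timer.png

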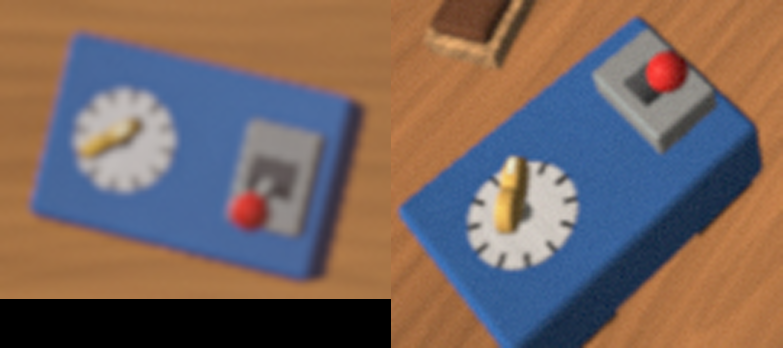

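```bash
cat > act.py <<'E'
from see import *
def best(p,yaw):
    c=[]
    for y in (yaw,yaw+180,yaw-180):
        try: q=robot.ik(p,[180,0,y])
        except robot.IKError: q=None
        if q is not None: c.append((abs(q[5]),y))
    return min(c)[1]
def over(x,y,yaw,z=.2):
    yb=best([x,y,z],yaw); robot.move_pose([x,y,z],[180,0,yb]); return yb
def park(): over(.40,-.36,0,.25)
def pick(x,y,yaw,z,opening):
    over(x,y,yaw); robot.set_gripper(opening); robot.line_to([x,y,z+.03],vel=.2)
    hit=robot.line_to([x,y,z],vel=.06,guard=12)
    robot.set_gripper(0); w=robot.observe()["gripper_width"]
    robot.line_to([x,y,.2],vel=.15); o=robot.observe()
    print("pick",hit,"w",round(w,4),"after lift",round(o["gripper_width"],4),"t",round(o["time"],1)); return o["gripper_width"]
BIN=(.5225,-.3532)
def to_bin(dx=0,dy=0):
    over(BIN[0]+dx,BIN[1]+dy,-15); print("at bin w",robot.observe()["gripper_width"])
    robot.line_to([BIN[0]+dx,BIN[1]+dy,.145],vel=.2); robot.set_gripper(.06); robot.line_to([BIN[0]+dx,BIN[1]+dy,.25],vel=.25)
E
python3 - <<'E'
from act import *
w=pick(.5951,-.0193,110,.079,.055)
if w>.012: to_bin()
im=robot.grab_frame("top"); cv2.imwrite("pics/a1.png",cv2.resize(im[120:280,240:500],None,fx=3,fy=3))
print(offcuts((288,148,362,197)),offcuts((395,165,475,235),.02)); print(wheels())
E
```

```text
pick False w 0.0203 after lift 0.0205 t 5.5
at bin w 0.020418882173509643
[(array([ 0.5974, -0.0771]), np.float64(32.3), array([16.6,  8.9])), (array([0.6349, 0.068 ]), np.float64(21.4), array([16.8,  8.8]))] [(array([ 0.5178, -0.3519]), np.float64(162.3), array([8.9, 9.8]))]
[(array([ 0.429, -0.064]), 340, 228, 11.0, 11.0), (array([ 0.4396, -0.0055]), 321, 224, 11.3, 10.6), (array([0.4385, 0.0671]), 298, 224, 11.0, 11.0), (array([0.4521, 0.1602]), 270, 218, 11.0, 11.0), (array([ 0.4628, -0.1401]), 364, 218, 11.0, 11.0)]
```

View pics/a1.png

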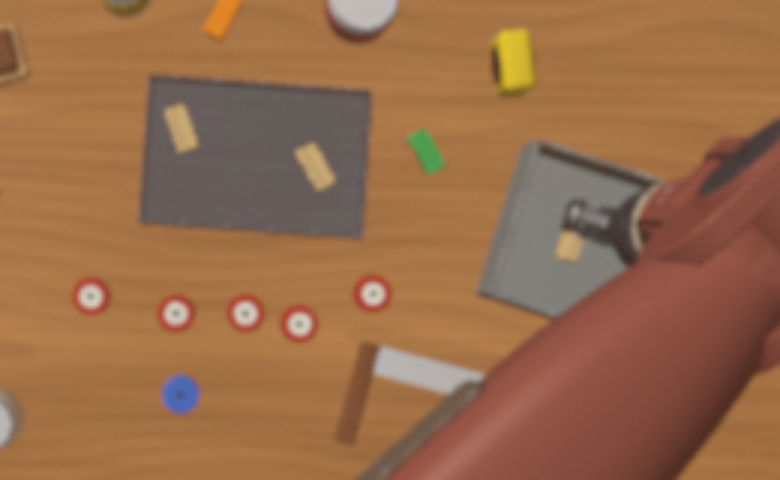

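The first offcut is in the bin, with the other two at crop (180,128) and (315,166). Next the other two offcuts, then the wheels.

```bash
cat >> act.py <<'E'
TR=(.6066,-.0122); a=np.radians(-2.3)
def slot(sx,sy): return TR[0]+np.cos(a)*sx-np.sin(a)*sy, TR[1]+np.sin(a)*sx+np.cos(a)*sy
def place(sx,sy):
    x,y=slot(sx,sy); over(x,y,-2.3,.2); w=robot.observe()["gripper_width"]
    robot.line_to([x,y,.11],vel=.2); hit=robot.line_to([x,y,.08],vel=.06,guard=12)
    robot.set_gripper(.058); robot.line_to([x,y,.2],vel=.2); print("place",hit,"w",round(w,4)); return w
E
python3 - <<'E'
from act import *
for k in range(4):
    o=offcuts((288,148,362,197))
    if not o: break
    (x,y),ang,_=o[0]; print("target",x,y,ang)
    if pick(x,y,ang,.079,.055)>.012: to_bin([.03,-.03][k%2],0)
    else: park()
print("left",o,"bin",offcuts((395,165,475,235),.02),wheels())
if not o:
    ws=sorted([w[0] for w in wheels()],key=lambda p:-p[1])
    x,y=ws[0]
    if pick(x,y,90,.075,.07)>.03: place(.034,.055)
    park(); print(wheels(),robot.observe()["time"])
    cv2.imwrite("pics/a2.png",cv2.resize(robot.grab_frame("top")[120:280,240:500],None,fx=3,fy=3))
E
```

```text
target 0.5974 -0.0771 32.3
pick False w 0.0206 after lift 0.0204 t 12.5
at bin w 0.02012181666420366
target 0.6349 0.068 21.4
pick True w 0.0178 after lift 0.0175 t 19.3
at bin w 0.01773436193272382
left [] bin [(array([ 0.4796, -0.3484]), np.float64(154.2), array([ 8.9, 12.1])), (array([ 0.5176, -0.4339]), np.float64(156.9), array([ 7.4, 26.4])), (array([ 0.5291, -0.3533]), np.float64(162.3), array([ 8.9, 15.5])), (array([ 0.5645, -0.3287]), np.float64(158.9), array([ 7.4, 16.2]))] [(array([ 0.429, -0.064]), 340, 228, 11.0, 11.0), (array([ 0.4396, -0.0055]), 321, 224, 11.3, 10.6), (array([0.4385, 0.0671]), 298, 224, 11.0, 11.0), (array([0.4537, 0.1587]), 270, 218, 11.3, 11.3), (array([ 0.4628, -0.1401]), 364, 218, 11.0, 11.0)]
pick False w 0.0383 after lift 0.0376 t 27.4
place True w 0.0379
[(array([ 0.429, -0.064]), 340, 228, 11.0, 11.0), (array([ 0.4396, -0.0055]), 321, 224, 11.3, 10.6), (array([0.4385, 0.0671]), 298, 224, 11.0, 11.0), (array([ 0.4628, -0.1401]), 364, 218, 11.0, 11.0), (array([0.6418, 0.0428]), 308, 160, 11.3, 10.6)] 32.6083
```

View pics/a2.png

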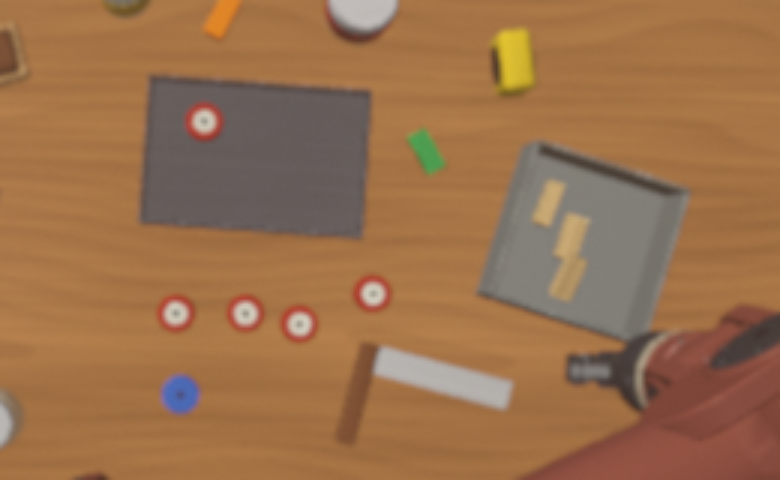

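Three offcuts are in the bin and the first wheel lies in the tray at (205,121). Next, three more wheels, leaving the one nearest the square.

```bash
python3 - <<'E'
from act import *
slots=[(-.034,.055),(.034,-.055),(-.034,-.055)]
intray=lambda p: abs(p[0]-TR[0])<.085 and abs(p[1]-TR[1])<.125
for k in range(6):
    ws=[w[0] for w in wheels()]; n=sum(map(intray,ws)); print(len(ws),n)
    if n>=4 or len(ws)<5: break
    out=sorted([p for p in ws if not intray(p)],key=lambda p:-p[1])
    x,y=out[0]
    s=next(s for s in slots if all(np.linalg.norm(np.array(slot(*s))-p)>.05 for p in ws))
    if pick(x,y,90,.075,.07)>.03: place(*s)
    park()
print(*wheels(),sep="\n"); print(robot.observe()["time"])
cv2.imwrite("pics/a3.png",cv2.resize(robot.grab_frame("top")[120:280,240:500],None,fx=3,fy=3))
E
```

```text
5 1
pick False w 0.0377 after lift 0.0375 t 37.7
place True w 0.0378
5 2
pick False w 0.0378 after lift 0.038 t 47.8
place True w 0.0378
5 3
pick False w 0.0001 after lift -0.0001 t 57.8
5 3
pick False w 0.0377 after lift 0.038 t 64.9
place True w 0.0377
5 4
(array([ 0.4628, -0.1401]), 364, 218, 11.0, 11.0)
(array([ 0.5737, -0.063 ]), 340, 182, 10.6, 11.3)
(array([0.5758, 0.0459]), 306, 181, 11.3, 10.6)
(array([ 0.6406, -0.0655]), 342, 162, 11.0, 11.0)
(array([0.6418, 0.0428]), 308, 160, 11.3, 10.6)
69.8917
```

View pics/a3.png

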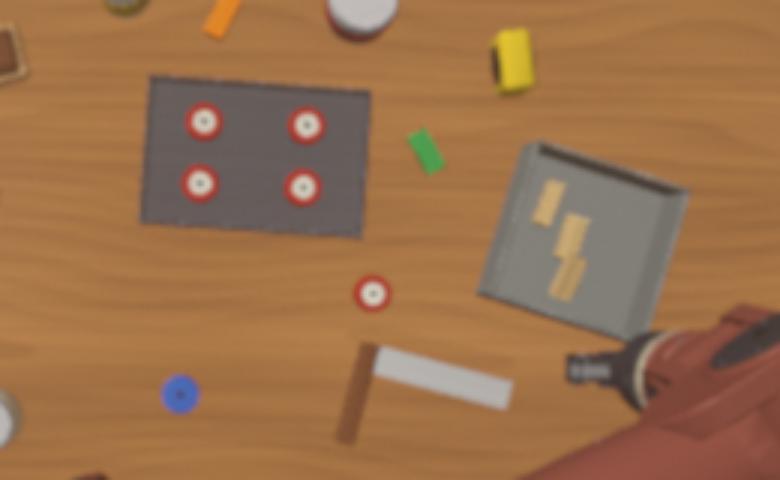

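All four wheels are flat in the tray (crop (204,121), (307,125), (200,183), (303,187)), and the fifth is at (373,293). Now the key.

```bash
python3 - <<'E'
from see import *
for n,r in(("top",(160,160,245,225)),("side",(165,280,300,400))):
    im=robot.grab_frame(n); x0,y0,x1,y1=r; m=np.zeros_like(im); m[y0:y1,x0:x1]=im[y0:y1,x0:x1]
    hsv=cv2.cvtColor(m,cv2.COLOR_BGR2HSV)
    br=cv2.inRange(hsv,(12,90,90),(32,255,255)); wh=cv2.inRange(hsv,(0,0,130),(180,60,255))
    for tag,mm,z in(("brass",br,.10),("dial",wh|br,.072)):
        mm=cv2.morphologyEx(mm,cv2.MORPH_CLOSE,np.ones((3,3),np.uint8)) if tag=="dial" else mm
        # keep left part (dial side)
        if n=="top": mm[:,205:]=0
        else: mm[:,240:]=0; 
        cs,_=cv2.findContours(mm,cv2.RETR_EXTERNAL,cv2.CHAIN_APPROX_NONE); c=max(cs,key=cv2.contourArea)
        rc=cv2.minAreaRect(c); b=cv2.boxPoints(rc); w=np.array([pix2w(n,*p,.114 if tag=="brass" else z)[:2] for p in b])
        print(n,tag,np.round(rc[0],1),np.round(rc[1],1),"w",pix2w(n,*rc[0],z)[:2].round(4),[(round(np.linalg.norm(e),3),round(np.degrees(np.arctan2(e[1],e[0])),1)) for e in (w[1]-w[0],w[2]-w[1])])
    if n=="top":
        cs=blobs(m,(0,150,60),(8,255,255),10,300)
        for c in cs: (u,v),rr=cv2.minEnclosingCircle(c); print("ball",u,v,rr,pix2w(n,u,v,.135)[:2])
    cv2.imwrite(f"pics/k_{n}.png",cv2.resize(im[y0:y1,x0:x1],None,fx=5 if n=="top" else 3,fy=5 if n=="top" else 3,interpolation=cv2.INTER_CUBIC))
T=np.array([.5246,.3711]); t=np.radians(-12.4)
print("pred key",T+.045*np.array([-np.sin(t),np.cos(t)]))
for d in(-.06,0,.06):pass
q=robot.ik([.534,.415,.2],[180,0,0]); print(q)
E
```

```text
top brass [182. 192.] [64. 44.] w [0.5267 0.4228] [(np.float64(0.136), np.float64(-88.8)), (np.float64(0.193), np.float64(-178.0))]
top dial [182. 192.] [64. 44.] w [0.5277 0.4309] [(np.float64(0.14), np.float64(-88.8)), (np.float64(0.199), np.float64(-178.0))]
ball 213.64285278320312 205.2142791748047 3.2341647148132324 [0.48853724 0.31609711]
side brass [202.  339.5] [119.  74.] w [0.5488 0.4096] [(np.float64(0.147), np.float64(-148.8)), (np.float64(0.223), np.float64(129.8))]
side dial [202.  339.5] [119.  74.] w [0.5635 0.4038] [(np.float64(0.157), np.float64(-148.8)), (np.float64(0.237), np.float64(129.8))]
pred key [0.53426309 0.41505025]
[  26.80470512   19.62050322   10.28226756   80.66176433    0.
 -153.19529488]
```

View pics/k_top.png

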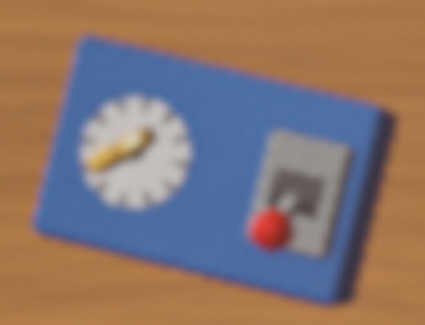

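Dial in this crop spans (78–192, 94–210), so its centre is at (135,152). The key runs from (88,165) to the white-striped end at (155,130). The ball is at (270,230).

```bash
python3 - <<'E'
from see import *
T=lambda u,v,z: pix2w("top",160+u/5,160+v/5,z)
print("dial top",T(135,152,.071)[:2],"side",pix2w("side",210.5,353.8,.071)[:2])
a,b=T(88,165,.114),T(155,130,.114); print("key mid",(a+b)[:2]/2,np.linalg.norm(b-a),np.degrees(np.arctan2(*(b-a)[1::-1])))
# key ends in side crop: panel (107,230)-(124,158)
S=lambda u,v:pix2w("side",165+u/2.9,280+v/2.9,.114)
a,b=S(113,205),S(125,160); print("side key",(a+b)[:2]/2,np.linalg.norm(b-a),np.degrees(np.arctan2(*(b-a)[1::-1])))
c=[T(85,36,.07),T(392,108,.07),T(340,302,.07),T(35,232,.07)]; print("corners",np.round(c,4)[:,:2],np.mean(c,0)[:2])
# ball by two rays
P=[]
for n,u,v in(("top",160+270/5,160+230/5),("side",165+(666-391)/2.9,280+72/2.9)):
    p,q=pix2w(n,u,v,0),pix2w(n,u,v,.2); P.append((p,(q-p)/np.linalg.norm(q-p)))
A=sum(np.eye(3)-np.outer(d,d) for _,d in P); B=sum((np.eye(3)-np.outer(d,d))@p for p,d in P); print("ball",np.linalg.solve(A,B))
E
```

```text
dial top [0.53315474 0.4155447 ] side [0.53152299 0.41564494]
key mid [0.5338452  0.41195674] 0.046093316955474806 -61.271746293605275
side key [0.53115051 0.41332947] 0.02809383741514269 -61.625359253631274
corners [[0.605  0.4504]
 [0.5645 0.2553]
 [0.4435 0.284 ]
 [0.4817 0.4776]] [0.52366037 0.36684508]
ball [0.48597198 0.31438906 0.13668958]
```

```bash
cat > key.py <<'E'
from act import *
K=(.5332,.4150)
def turn(dmax,step=10,lim=.3):
    o=robot.observe(); q0=np.array(o["q"]); t0=o["torque"][2]; log=[]
    n=0; 
    while n<dmax:
        n=min(n+step,dmax); q=q0.copy(); q[5]+=n; robot.goto_joints(q); o=robot.observe()
        log.append((round(n),round(o["torque"][2]-t0,2)))
        if abs(o["torque"][2]-t0)>lim: print("STOP"); break
    print(log,"w",o["gripper_width"],"F",np.round(o["ft_force"],1),"t",round(o["time"],1)); return n
E
python3 - <<'E'
from key import *
q=robot.ik([*K,.22],[180,0,-61.5]); print(q)
for y in(-61.5,118.5):
    q=robot.ik([*K,.22],[180,0,y])
    if q is not None and q[5]<0: break
print(q,y); robot.move_pose([*K,.22],[180,0,y]); print(robot.observe()["q"][5])
robot.set_gripper(.05); robot.line_to([*K,.154],vel=.1,guard=10)
robot.set_gripper(0); o=robot.observe(); print(o["gripper_width"],o["ft_force"],o["torque"],o["tool_pos"])
turn(40)
E
```

```text
[ 26.8358776   19.28404848  11.95609131  82.67204283   0.
 -91.6641224 ]
[ 26.8358776   19.28404848  11.95609131  82.67204283   0.
 -91.6641224 ] -61.5
-91.65962335423764
0.009081048565364895 [-3.09423963 -0.9755771   5.04906091] [-0.31891964  0.54815355 -0.03478659] [0.53323046 0.41505894 0.15476633]
[(10, np.float64(0.06)), (20, np.float64(-0.02)), (30, np.float64(-0.02)), (40, np.float64(-0.03))] w 0.009319550094782683 F [-4.  -1.5  2.9] t 75.5
```

```bash
python3 - <<'E'
from key import *
n=turn(222,step=12); print(robot.observe()["q"][5])
robot.set_gripper(.05); robot.line_to([*K,.22],vel=.15)
park(); robot.pause(.2)
im=robot.grab_frame("top"); cv2.imwrite("pics/k2.png",cv2.resize(im[160:225,160:245],None,fx=6,fy=6,interpolation=cv2.INTER_CUBIC)); print(wheels())
E
```

```text
[(12, np.float64(-0.02)), (24, np.float64(0.01)), (36, np.float64(0.02)), (48, np.float64(-0.0)), (60, np.float64(0.02)), (72, np.float64(0.04)), (84, np.float64(0.03)), (96, np.float64(0.01)), (108, np.float64(0.03)), (120, np.float64(-0.0)), (132, np.float64(-0.0)), (144, np.float64(0.0)), (156, np.float64(0.04)), (168, np.float64(0.03)), (180, np.float64(0.04)), (192, np.float64(0.02)), (204, np.float64(0.05)), (216, np.float64(0.02)), (222, np.float64(-0.02))] w 0.00918698335287687 F [-2.2  4.   0.5] t 81.4
168.95948211967067
[(array([ 0.4628, -0.1401]), 364, 218, 11.0, 11.0), (array([ 0.5737, -0.063 ]), 340, 182, 10.6, 11.3), (array([0.5758, 0.0459]), 306, 181, 11.3, 10.6), (array([ 0.6406, -0.0655]), 342, 162, 11.0, 11.0), (array([0.6418, 0.0428]), 308, 160, 11.3, 10.6)]
```

View pics/k2.png

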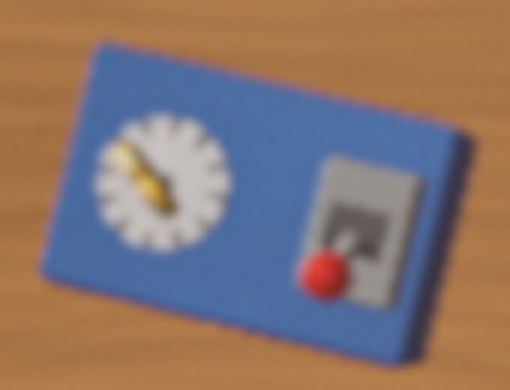

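The key turned about 262° as commanded, and its white end is now upper left at (118,150). Regrip for the rest, in small steps towards the stop.

```bash
python3 - <<'E'
from key import *
y=best([*K,.22],36.5); robot.move_pose([*K,.22],[180,0,y]); print(robot.observe()["q"][5])
robot.set_gripper(.05); robot.line_to([*K,.154],vel=.1,guard=10); robot.set_gripper(0)
turn(50,10); n=turn(100,4,.25); print(n)
o=robot.observe(); print(o["q"][5],o["torque"],o["gripper_width"])
E
```

```text
-9.672665755640882
[(10, np.float64(0.01)), (20, np.float64(-0.01)), (30, np.float64(-0.0)), (40, np.float64(0.07)), (50, np.float64(-0.03))] w 0.00915933102698619 F [-0.1 -2.8  2.4] t 91.8
STOP
[(4, np.float64(0.02)), (8, np.float64(-0.02)), (12, np.float64(0.04)), (16, np.float64(0.04)), (20, np.float64(0.04)), (24, np.float64(0.08)), (28, np.float64(0.0)), (32, np.float64(0.03)), (36, np.float64(0.05)), (40, np.float64(0.06)), (44, np.float64(1.46))] w 0.009246520556595425 F [-1.  -6.6  4.9] t 94.5
44
83.5995314687509 [-1.28262987  0.3495996   1.42305077] 0.009246520556595425
```

The stop is clear: torque jumps to 1.46 N·m at 356° in all. Release the key and push the lever.

```bash
python3 - <<'E'
from key import *
robot.set_gripper(.05); robot.line_to([*K,.24],vel=.15)
t=np.radians(-12.4); X=np.array([np.cos(t),np.sin(t)]); Y=np.array([-np.sin(t),np.cos(t)]); P=np.array(K)-.110*Y
at=lambda s,z:[*(P+s*X),z]
y=best(at(-.075,.24),-12.4); robot.move_pose(at(-.075,.24),[180,0,y]); robot.set_gripper(0)
robot.line_to(at(-.075,.195),vel=.1,guard=10)
print("guard",robot.line_to(at(.004,.195),vel=.05,guard=12),robot.observe()["tool_pos"],robot.observe()["ft_force"],((robot.observe()["tool_pos"][:2]-P)@X))
robot.line_to(at(-.07,.195),vel=.1); robot.line_to(at(-.07,.25),vel=.15); park(); robot.pause(.3)
im=robot.grab_frame("top"); cv2.imwrite("pics/k3.png",cv2.resize(im[120:280,160:500],None,fx=2.3,fy=2.3,interpolation=cv2.INTER_CUBIC)); print(wheels(),robot.observe()["time"])
E
```

```text
guard True [0.51003493 0.30720798 0.19389597] [-0.74621739  0.41048113 -0.23984414] 0.0005220710071380335
[(array([ 0.4628, -0.1401]), 364, 218, 11.0, 11.0), (array([ 0.5737, -0.063 ]), 340, 182, 10.6, 11.3), (array([0.5758, 0.0459]), 306, 181, 11.3, 10.6), (array([ 0.6406, -0.0655]), 342, 162, 11.0, 11.0), (array([0.6418, 0.0428]), 308, 160, 11.3, 10.6)] 103.3
```

View pics/k3.png

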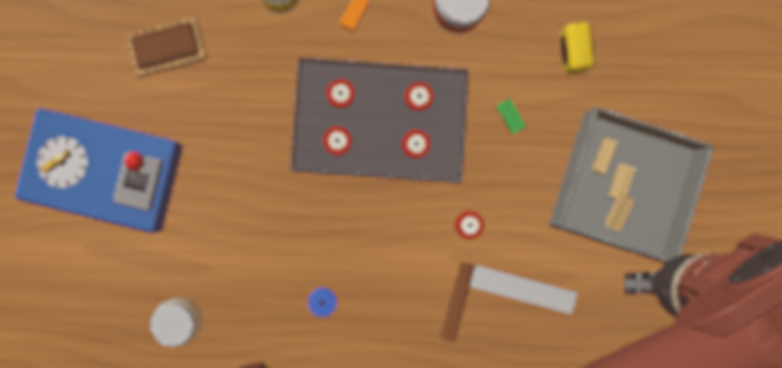

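The lever's ball is now on the far side at (134,160), the key is at its stop angle, and the wheels, offcuts and bystanders are in place. Check the ball's position numerically, then hand in.

```bash
python3 - <<'E'
from see import *
im=robot.grab_frame("top"); m=np.zeros_like(im); m[160:225,160:245]=im[160:225,160:245]
(u,v),r=cv2.minEnclosingCircle(max(blobs(m,(0,150,60),(8,255,255),10,300),key=cv2.contourArea))
t=np.radians(-12.4); s=(pix2w("top",u,v,.136)[:2]-[.5096,.3076])@[np.cos(t),np.sin(t)]; print("ball local x",s)
if s>.016: print(robot.job_done())
E
```

```text
ball local x 0.02452902451261988
the job is handed in; nothing more can be done
None
```

The job is handed in at about 103 s of the 210 s allowed: three offcuts are in the bin, four wheels lie flat in the tray with the fifth on the bench, the key is wound to its stop and the start lever is fully over; the hand-in call returned no verdict.

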